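# Point and confirm: wheel, collet, button

### The job

Do the point-and-confirm check before a grinding job: with the fingertips, point from above at the middle of the pink wheel in the green tray, about 2 cm clear of it, and stay there for 2 seconds; then point the same way at the steel collet nut on the nose of the rotary tool for 2 seconds; then press the blue button all the way down with the fingertips, let it come back up and draw clear. Touch nothing but the button, pick nothing up, and do not pass low over any other wheel, which would count as pointing at it.

Things in the scene. Friction and masses are not known exactly. Their poses are not given: they have to be found in the camera images.
- pink_top (a point): centre of the top face of the PINK grinding wheel, the one to point at: a loose flat disc 32 mm in diameter, 8 mm thick, lying flat in one of the tray's six clip holders (which one varies); its top face is 20 mm above the bench. z is up
- wheel_pink: the same pink wheel; origin at the centre of its underside
- wheel_blue: blue grinding wheel, loose, 32 mm in diameter, 8 mm thick, lying flat in another holder of the tray; origin at the centre of its underside (same for the other wheels)
- wheel_navy: second blue grinding wheel, same size and colour
- wheel_white: off-white polishing wheel, same size
- wheel_brown: dark brown grinding wheel, same size
- tray: open grey case lid 190 x 250 mm with walls 22 mm high, fixed to the bench, carrying a bright green holder board whose surface is 12 mm above the bench. Origin at the centre of its underside, z up. Holders at x = -36 and +36 mm, y = -70, 0 and +70 mm in its frame, each with three small green clips 19 mm high; one holder, (36, 70), stays empty
- collet_top (a point): top of the steel collet nut at the nose of the rotary tool, above the middle of the nut, 53 mm above the bench; z is up. The nut is 16 mm in diameter and 20 mm long, its axis level
- rotary_tool: green and dark grey rotary tool, 47 mm thick and about 200 mm long, strapped level, its axis 45 mm above the bench, in a plywood cradle fixed to the bench. Origin on the bench under the tool; the nose points along its -x axis with the collet nut 72 mm from the origin and the body beginning 10 mm behind the middle of the nut; the top of the body is about 69 mm above the bench, the red switch on it 74 mm
- confirm_top (a point): centre of the top of the round blue push button (32 mm in diameter) on a round grey housing (48 mm in diameter, 12 mm high) fixed to the bench, its top 22 mm above the bench when released; pressed straight down, the point goes down with it
- confirm (a joint): travel of the blue button: 0 released, 0.006 m fully down; a spring pushes it back, about 5 N holds it fully down
- confirm_base: the grey housing with the blue button, fixed to the bench; origin at the centre of its underside
- paste_jar: amber jar with a black lid, 48 mm in diameter, 50 mm high, loose; origin at the centre of its underside
- brush: cleaning brush 160 mm long lying loose on the bench; origin under its middle
- wrench: steel wrench 120 mm long lying loose on the bench beside the rotary tool; origin under its middle
There are look-alikes about, which are no part of the job. What is shaped like the rotary_tool but purple is not meant. Several things look just like the paste_jar: the one meant starts nearest to the robot's base.

How it is judged:
By the outcome, as a careful person would: the job done as asked, in the order asked, and still so for the second after the job is handed in, with the robot touching nothing.
It also fails if it takes over 56 s, if anything falls off the work surface, if the arm or the gripper's body presses on something with over 40 N, if the wrist force passes 120 N, or if a joint passes its speed limit or range.

### The arm

A 7-joint arm with a two-finger parallel gripper is mounted at the origin on the work surface. World frame = base frame: x ahead of the robot, y to its left, z up, the work surface at z = 0. Lengths are in m, angles in rad, forces in N, time in s.
With the tool pointing down it reaches from about 0.4 to 0.85 m from the base axis. Payload 4.5 kg.
Tool frame: the origin (TCP) lies at the very end of the fingers, on their centre line; the grasp point (between the pads) lies hold_point_z behind it (hold_point_z is the distance from the TCP to the grasp point, in m); z points along the fingers, y is the line along which they close (so a half turn about z gives the same grasp; the last joint's range is limited). The gripper opens to 88 mm and grips with 3 to 60 N. Pads are 18 mm wide; open, the fingers measure 123 mm over their backs; the gripper's body (75 mm by 187 mm) begins 45 mm behind the grasp point.
Start: joints at [-1.159, 0.689, -0.195, 1.565, 0.157, 0.902, -0.215], TCP at [0.231, 0.581, 0.239] pointing down, gripper open.
Joint ranges: [-3.01, 3.01], [-0.46, 2.08], [-1.47, 1.51], [0.13, 2.56], [-1, 4.14], [0.04, 2.09], [-2.66, 2.66]. Speed limits (rad/s): [2.57, 2.57, 3.14, 3.14, 3.14, 3.14, 3.14].

### API

Orientations are given as a unit quaternion [x, y, z, w].
In Python, from rig import observe, capture, hand_in, silhouettes, hold_point_z gives the robot as it stands.
- The arm moves only by the tool move_arm, never from a script. Its argument "commands" is one flat list of numbers, 7 for each row, row after row: the shift along the world's x, y, z in mm, then the turn, a rotation vector about the world's x, y, z in rad, then the opening, from 0 (shut) to 1 (fully open). In form: [dx, dy, dz, rx, ry, rz, hand, dx, dy, dz, rx, ry, rz, hand, ...]. A call has 1 to 5 rows; each row is the pose to reach, as a shift and turn from the pose commanded when the call began; what a row does not reach only later rows make up. A row lasts 1/8 s, in which the tool goes at most 62.5 mm and 10.7 degrees, less where a joint would pass 70% of its speed; a pose out of reach is approached as far as the arm can. A call with a gripper value outside its range is refused whole. The fingers move at their own pace and stop on an object; the grip force is fixed at half the most. Time passes only in rows, so rows that repeat a pose let the fingers close. It gives the time, the measured TCP pose, the force, the opening and the grip force at its end, in the units of the state.
- observe(): the state, without advancing time (a new reading comes with each control period).
- capture(name): name is "scene" or "side" or "wrist"; returns a dict with "img" (420x560x3 uint8, red, green, blue), "fx", "fy", "cx", "cy" (pixels), "k1" (the pictures are not rectified: a ray, as slopes to the right and down, at radius r is drawn at 1 + k1 r^2 times it, then the intrinsics apply), "extrinsics" (4x4, takes a point from camera to world coordinates); the wrist camera has in their place "tool_from_camera" (4x4, takes a point from camera to tool coordinates, whose origin is the TCP and whose axes are the flange's). Camera axes: x right, y up, looking along -z (the intrinsics and any distortion apply to the point x, -y, -z); pixel columns grow to the right and rows downward; lengths in m; the calibration is good to about 2 mm. A picture is of the moment at which its call begins: read the wrist's pose just before it. There is no depth.
- hand_in(): hands the job in; it is judged then, once.
Trained networks look in a picture, given as the dict that the camera call returned (one of the last four; its "shot" number tells which), for a name from the list of things; names that differ only in an ending like _2 or _b are one class to them, and where a whole thing is asked for, a point or a joint stands for the part that bears it (a point fixed in the world has none). Each returns a list of dicts, best first, with "score" (0 to 1); they miss things now and then, are a little off and sometimes report something else, mostly with a low value. They report only what shows in the picture. A call takes as long as a camera call. They do not tell look-alikes from the thing itself.
- silhouettes(thing, picture): "mask" (420x560 bool, what is visible of it) and "point" ([column, row] in pixels, amid what is visible of it).
The state is a dict: "clock": time; "joint_positions": joint angles; "joint_vel": joint speeds; "joint_torque": joint torques, N m; "ee_pos": TCP position; "eef_rot": TCP orientation; "contact_force": force on the tool from outside, world axes, zero at the start; "torque": the same for the moment, N m; "finger_gap": finger opening in m; "grasp_force": force on a finger pad.
Only numpy, scipy, OpenCV 4.12 (cv2) and the standard library are available. Lean on these libraries where they do the work, as an engineer would, in place of code of your own. Each camera call takes 0.05 s, during which the arm holds its last target. There are 200 camera calls.

## Working session

There is one attempt and no reset: what is moved stays moved. The work goes in short steps, Python scripts to look and compute and a tool call to move; the robot and the scene stay as the last step left them, time stands still between calls to the robot, and variables do not carry over. Pictures are saved under pics/ and viewed, at most 10 in all, crops included, and the job is handed in when it is done.

Besides the shell and the picture viewer there is one more tool, called after "Request:" as name(argument=value, ...), one argument or row to a line, values as JSON. move_arm: Moves the arm, as the interface text tells. Its arguments: {"type":"object","properties":{"commands":{"type":"array","items":{"type":"number"}}},"required":["commands"]}

```bash
mkdir -p pics; cat > h.py <<'E'
import numpy as np, cv2
from scipy.spatial.transform import Rotation as R
from rig import observe, capture, silhouettes, hand_in, hold_point_z
def ext(c,s=None):
    if "extrinsics" in c: return np.array(c["extrinsics"])
    T=np.eye(4);T[:3,:3]=R.from_quat(s["eef_rot"]).as_matrix();T[:3,3]=s["ee_pos"]
    return T@np.array(c["tool_from_camera"])
def toworld(c,px,z,s=None):
    T=ext(c,s); d=np.array([(px[0]-c["cx"])/c["fx"],(px[1]-c["cy"])/c["fy"]])
    u=d.copy()
    for _ in range(20): u=d/(1+c["k1"]*(u@u))
    r=T[:3,:3]@np.array([u[0],-u[1],-1]); o=T[:3,3]
    return o+r*(z-o[2])/r[2]
def save(c,n): cv2.imwrite("pics/"+n,c["img"][:,:,::-1])
E
python3 - <<'E'
from h import *
s=observe();print(s["clock"],s["ee_pos"],s["eef_rot"],s["finger_gap"],hold_point_z)
Z=dict(wheel_pink=.02,wheel_blue=.02,wheel_white=.02,wheel_brown=.02,tray=.012,collet_top=.045,rotary_tool=.05,confirm_top=.022,paste_jar=.05,brush=.01,wrench=.005)
for n in ["scene","side"]:
    c=capture(n);save(c,n+".png")
    print(n,ext(c)[:3,3])
    for t,z in Z.items():
        for d in silhouettes(t,c)[:4]: print(t,round(d["score"],2),np.round(d["point"]),toworld(c,d["point"],z).round(3),d["mask"].sum())
E
```

```text
0.0 [0.23033126 0.5803088  0.23791723] [ 1.87746555e-01  9.82217072e-01 -9.17115185e-04 -1.13592741e-04] 0.08772077589967425 0.0187
scene [1.00652445 0.51470436 1.08838704]
wheel_blue 0.44 [348. 289.] [0.566 0.244 0.02 ] 141
wheel_white 0.51 [364. 271.] [0.504 0.236 0.02 ] 129
wheel_brown 0.56 [341. 255.] [0.516 0.166 0.02 ] 119
tray 0.69 [357. 282.] [0.534 0.241 0.012] 7114
collet_top 0.87 [226. 171.] [ 0.587 -0.213  0.045] 1693
collet_top 0.78 [310. 122.] [ 0.289 -0.2    0.045] 1411
rotary_tool 0.62 [308. 120.] [ 0.291 -0.209  0.05 ] 1427
rotary_tool 0.6 [224. 173.] [ 0.596 -0.205  0.05 ] 1667
confirm_top 0.32 [206. 245.] [ 0.755 -0.069  0.022] 827
paste_jar 0.9 [221. 321.] [0.848 0.125 0.05 ] 464
paste_jar 0.84 [270. 319.] [0.762 0.19  0.05 ] 469
brush 0.91 [207. 244.] [ 0.749 -0.077  0.01 ] 791
wrench 0.68 [188. 135.] [ 0.575 -0.424  0.005] 259
side [-0.07476547 -0.89687519  0.65665502]
wheel_pink 0.51 [198. 177.] [0.475 0.281 0.02 ] 51
wheel_blue 0.55 [231. 176.] [0.556 0.227 0.02 ] 56
wheel_blue 0.5 [344. 236.] [ 0.599 -0.222  0.02 ] 2167
wheel_white 0.47 [213. 184.] [0.489 0.214 0.02 ] 42
tray 0.56 [222. 182.] [0.522 0.223 0.012] 2789
collet_top 0.97 [338. 241.] [ 0.546 -0.256  0.045] 2167
collet_top 0.63 [226. 295.] [ 0.252 -0.257  0.045] 3168
rotary_tool 0.95 [231. 293.] [ 0.26  -0.263  0.05 ] 3178
rotary_tool 0.61 [343. 238.] [ 0.558 -0.259  0.05 ] 2163
confirm_top 0.65 [277. 209.] [ 0.545 -0.023  0.022] 86
paste_jar 0.61 [224. 181.] [0.493 0.156 0.05 ] 2904
paste_jar 0.58 [325. 157.] [0.822 0.1   0.05 ] 246
brush 0.92 [347. 197.] [ 0.746 -0.078  0.01 ] 506
brush 0.37 [232. 188.] [0.524 0.17  0.01 ] 46
wrench 0.89 [392. 290.] [ 0.552 -0.42   0.005] 514
wrench 0.54 [277. 215.] [ 0.545 -0.024  0.005] 84
```

```bash
python3 -c "
import cv2
a=cv2.imread('pics/scene.png');cv2.imwrite('pics/s1.png',cv2.resize(a[80:380,160:450],None,fx=2,fy=2,interpolation=2)[:600])
a=cv2.imread('pics/side.png');cv2.imwrite('pics/s2.png',cv2.resize(a[120:360,160:420],None,fx=2.5,fy=2.5,interpolation=2)[:600])"
```

```text
(no output)
```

View pics/s1.png

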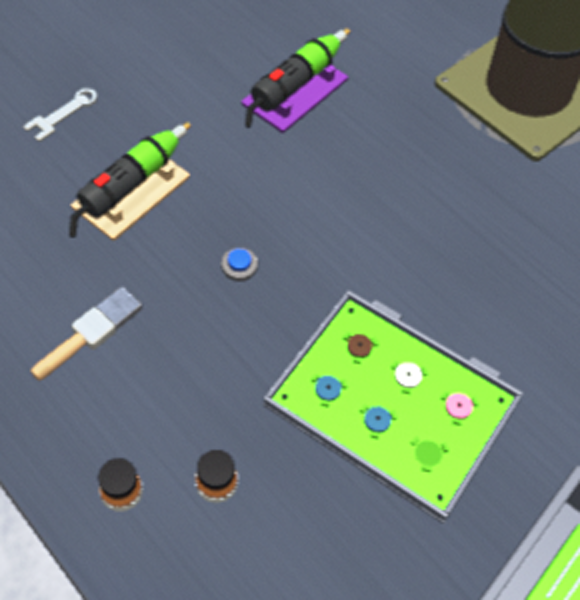

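View pics/s2.png

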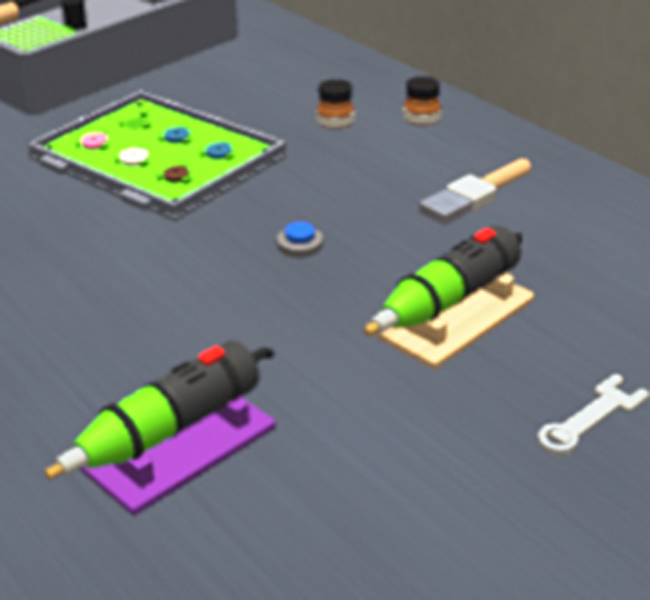

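The tool on the plywood cradle (scene ~(225,165)) is the one meant; the one on the purple cradle (309,117) is the look-alike. Pink wheel is at ~(389,282), nut at ~(250,145), button at ~(279,209) in the scene picture.

```bash
cat >> h.py <<'E'
def blob(c,guess,rad,kind):
    hsv=cv2.cvtColor(c["img"],cv2.COLOR_RGB2HSV).astype(int);H,S,V=hsv[...,0],hsv[...,1],hsv[...,2]
    m={"pink":(H>150)&(H<178)&(S>60)&(V>120),"blue":(H>102)&(H<122)&(S>165)&(V>110),"steel":(S<60)&(V>140)}[kind]
    yy,xx=np.mgrid[:420,:560]; m&=np.hypot(xx-guess[0],yy-guess[1])<rad
    n,l,st,ce=cv2.connectedComponentsWithStats(m.astype(np.uint8)); 
    if n<2: return None
    i=1+np.argmax(st[1:,4]); return ce[i],st[i,4]
E
python3 - <<'E'
from h import *
G={"scene":dict(pink=(389,282),blue=(279,209),steel=(250,145)),"side":dict(pink=(197,176),blue=(280,212),steel=(313,247))}
for n in G:
    c=capture(n)
    for k,z in dict(pink=.02,blue=.022,steel=.047).items():
        b=blob(c,G[n][k],16,k); print(n,k,b, b and toworld(c,b[0],z).round(4))
E
```

```text
scene pink (array([389.08035714, 282.6875    ]), np.int32(112)) [0.4803 0.2947 0.02  ]
scene blue (array([279.29545455, 209.47727273]), np.int32(88)) [ 0.5459 -0.0346  0.022 ]
scene steel (array([249.1875 , 144.65625]), np.int32(32)) [ 0.4796 -0.2455  0.047 ]
side pink (array([197.3125, 175.9375]), np.int32(32)) [0.4761 0.2898 0.02  ]
side blue (array([279.42028986, 212.30434783]), np.int32(69)) [ 0.5407 -0.0406  0.022 ]
side steel (array([313.46296296, 246.75925926]), np.int32(54)) [ 0.4869 -0.2409  0.047 ]
```

Request:
move_arm(
  commands=[40, -50, 0, 0, 0, 0, 0, 80, -100, 0, 0, 0, 0, 0, 120, -150, 0, 0, 0, 0, 0, 160, -200, -10, 0, 0, 0, 0, 200, -250, -20, 0, 0, 0, 0],
)

```text
clock: 1.92
ee_pos: [0.4263, 0.3366, 0.2203]
eef_rot: [0.188, 0.982, 0.001, 0.0]
contact_force: [1.0, 0.0, -0.5]
finger_gap: 0.0402
grasp_force: 0.0
```

Request:
move_arm(
  commands=[40, -45, 0, 0, 0, 0, 0, 40, -45, 0, 0, 0, 0, 0, 40, -45, 0, 0, 0, 0, 0],
)

```text
clock: 2.3
ee_pos: [0.4646, 0.2936, 0.2203]
eef_rot: [0.188, 0.982, 0.001, -0.0]
contact_force: [-0.1, 0.5, 0.1]
finger_gap: 0.0103
grasp_force: 0.0
```

```bash
cat > w.py <<'E'
import sys
from h import *
k,z,name=sys.argv[1],float(sys.argv[2]),sys.argv[3]
s=observe();c=capture("wrist");save(c,name)
print(s["clock"],np.round(s["ee_pos"],4))
b=blob(c,(280,210),400,k);
if b: print(b,toworld(c,b[0],z,s).round(4))
E
python3 w.py pink .02 w1.png
```

```text
2.3 [0.4646 0.2936 0.2203]
(array([287.80981595, 193.5       ]), np.int32(326)) [0.4779 0.2954 0.02  ]
```

View pics/w1.png

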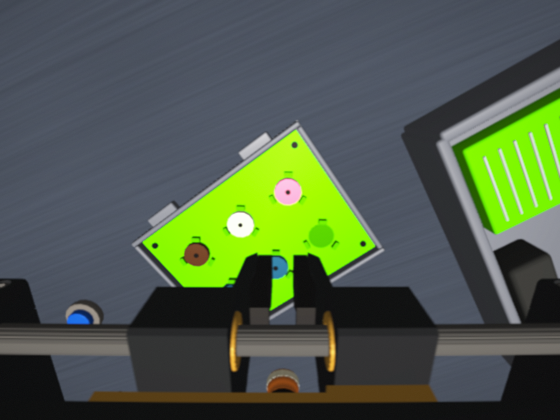

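```bash
python3 - <<'E'
from h import *
s=observe();c=capture("wrist")
print(s["ee_pos"],R.from_quat(s["eef_rot"]).as_matrix().round(2))
for p in [(405,130),(500,300)]: print(toworld(c,p,0,s).round(3))
for p in [(440,140),(515,300)]:
  for z in (.06,.1): print(z,toworld(c,p,z,s).round(3))
c=capture("side"); save(c,"sd2.png")
cv2.imwrite("pics/x.png",cv2.resize(c["img"][:240,60:380,::-1],None,fx=2.5,fy=2.5,interpolation=2))
E
```

```text
[0.46393334 0.29453538 0.22029162] [[-0.93  0.37 -0.  ]
 [ 0.37  0.93  0.  ]
 [ 0.    0.   -1.  ]]
[0.461 0.448 0.   ]
[0.735 0.515 0.   ]
0.06 [0.471 0.458 0.06 ]
0.1 [0.46 0.44 0.1 ]
0.06 [0.685 0.501 0.06 ]
0.1 [0.646 0.478 0.1  ]
```

View pics/x.png

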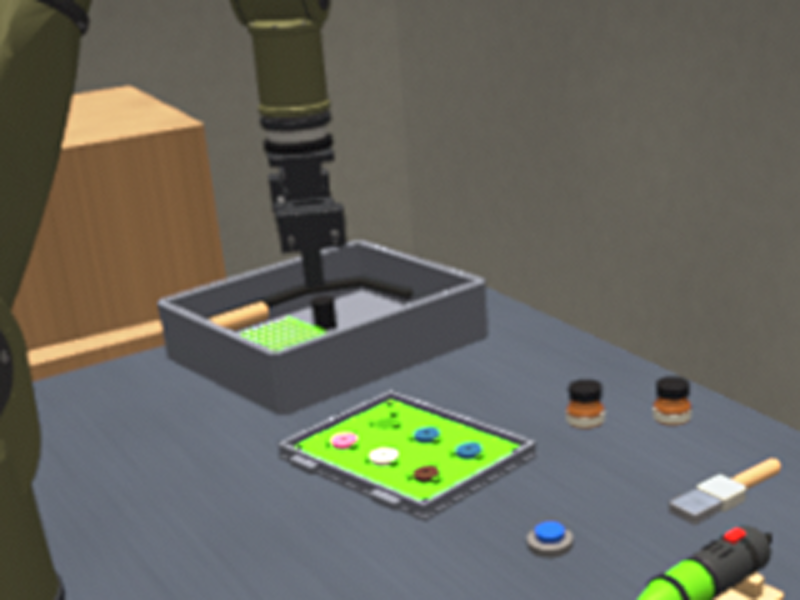

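Pink wheel stands at pixel (343,440) in the crop, arm well clear; the large grey box is ~15 cm off, outside the gripper's reach there. Descending.

Request:
move_arm(
  commands=[14, 0, -45, 0, 0, 0, 0, 14, 0, -90, 0, 0, 0, 0, 14, 0, -120, 0, 0, 0, 0, 14, 0, -135, 0, 0, 0, 0, 14, 0, -135, 0, 0, 0, 0],
)

```text
clock: 3.08
ee_pos: [0.4781, 0.2937, 0.0848]
eef_rot: [0.187, 0.982, -0.0, -0.0]
contact_force: [0.3, 0.6, 0.8]
finger_gap: 0.0006
grasp_force: 0.0
```

```bash
python3 w.py pink .02 w2.png; python3 -c "
from h import *;print(observe()['ee_pos'],observe()['finger_gap'])"
```

```text
3.075 [0.4781 0.2937 0.0848]
(array([283.88620421, 222.4629774 ]), np.int32(1283)) [0.475  0.2962 0.02  ]
[0.47879906 0.29388648 0.0856317 ] 0.0005104262038289612
```

View pics/w2.png

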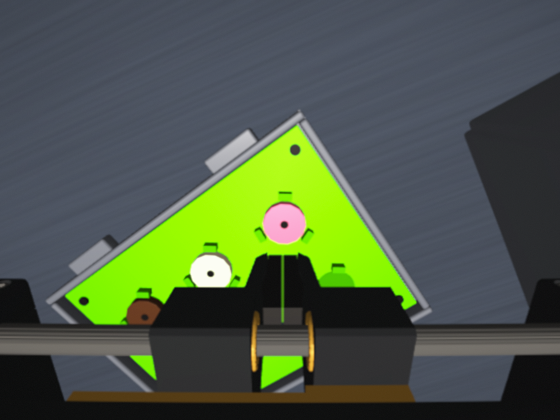

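Pink at (284,222), its fingertips line up with it; wrist estimate (0.475, 0.296). Small correction, descend to z 0.041 and hold.

Request:
move_arm(
  commands=[-2, 2, -20, 0, 0, 0, 0, -2, 2, -44, 0, 0, 0, 0, -2, 2, -44, 0, 0, 0, 0, -2, 2, -44, 0, 0, 0, 0, -2, 2, -44, 0, 0, 0, 0],
)

```text
clock: 3.75
ee_pos: [0.4777, 0.2955, 0.0424]
eef_rot: [0.188, 0.982, 0.001, 0.001]
contact_force: [-0.1, -0.2, 0.2]
finger_gap: 0.0001
grasp_force: 0.0
```

```bash
python3 w.py pink .02 w3.png; python3 w.py pink .02 w3.png
```

```text
3.75 [0.4777 0.2955 0.0424]
(array([281.3956229 , 241.15151515]), np.int32(1188)) [0.4701 0.2981 0.02  ]
3.8 [0.4775 0.2954 0.0422]
(array([281.69796954, 241.24196277]), np.int32(1182)) [0.47   0.2981 0.02  ]
```

View pics/w3.png

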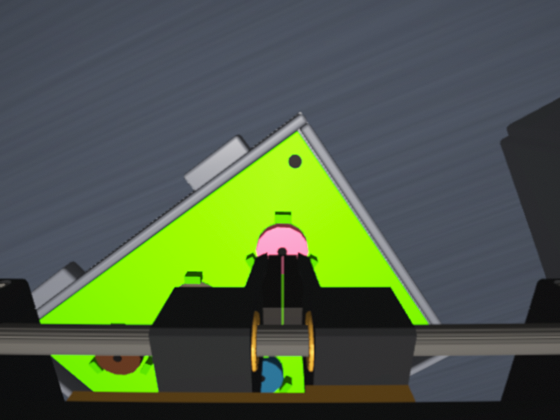

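The wheel's hub shows at (282,252), just at the fingertips, giving (0.477, 0.2955): on target within 1 mm. Hold.

Request:
move_arm(
  commands=[0, 0, -2, 0, 0, 0, 0, 0, 0, -2, 0, 0, 0, 0, 0, 0, -2, 0, 0, 0, 0, 0, 0, -2, 0, 0, 0, 0, 0, 0, -2, 0, 0, 0, 0],
)

```text
clock: 4.47
ee_pos: [0.4769, 0.295, 0.0391]
eef_rot: [0.188, 0.982, 0.0, -0.0]
contact_force: [-0.5, 0.1, 0.5]
finger_gap: 0.0004
grasp_force: 0.0
```

Request:
move_arm(
  commands=[0, 0, 0, 0, 0, 0, 0, 0, 0, 0, 0, 0, 0, 0, 0, 0, 0, 0, 0, 0, 0, 0, 0, 0, 0, 0, 0, 0, 0, 0, 0, 0, 0, 0, 0],
)

```text
clock: 5.1
ee_pos: [0.4769, 0.295, 0.0392]
eef_rot: [0.188, 0.982, 0.0, 0.0]
contact_force: [0.1, 0.3, 0.2]
finger_gap: 0.0003
grasp_force: 0.0
```

Request:
move_arm(
  commands=[0, 0, 0, 0, 0, 0, 0, 0, 0, 0, 0, 0, 0, 0, 0, 0, 0, 0, 0, 0, 0, 0, 0, 0, 0, 0, 0, 0, 0, 0, 0, 0, 0, 0, 0],
)

```text
clock: 5.72
ee_pos: [0.4769, 0.295, 0.0392]
eef_rot: [0.188, 0.982, 0.0, -0.0]
contact_force: [0.5, 0.4, 0.1]
finger_gap: 0.0004
grasp_force: 0.0
```

Request:
move_arm(
  commands=[0, 0, 0, 0, 0, 0, 0, 0, 0, 0, 0, 0, 0, 0, 0, 0, 0, 0, 0, 0, 0, 0, 0, 0, 0, 0, 0, 0, 0, 0, 0, 0, 0, 0, 0],
)

```text
clock: 6.35
ee_pos: [0.4769, 0.295, 0.0391]
eef_rot: [0.188, 0.982, 0.0, -0.0]
contact_force: [0.3, -0.5, 0.0]
finger_gap: 0.0005
grasp_force: 0.0
```

Request:
move_arm(
  commands=[0, 0, 40, 0, 0, 0, 0, 0, 0, 90, 0, 0, 0, 0, 0, 0, 140, 0, 0, 0, 0, 0, 0, 180, 0, 0, 0, 0, 0, 0, 180, 0, 0, 0, 0],
)

```text
clock: 6.98
ee_pos: [0.4785, 0.2962, 0.2223]
eef_rot: [0.188, 0.982, 0.003, 0.002]
contact_force: [0.2, 0.4, -0.0]
finger_gap: 0.0005
grasp_force: 0.0
```

Request:
move_arm(
  commands=[4, -60, 0, 0, 0, 0, 0, 8, -120, 0, 0, 0, 0, 0, 12, -180, 0, 0, 0, 0, 0, 16, -240, 0, 0, 0, 0, 0, 20, -300, 0, 0, 0, 0, 0],
)

```text
clock: 7.6
ee_pos: [0.4961, -0.007, 0.2181]
eef_rot: [0.188, 0.982, -0.0, -0.001]
contact_force: [1.5, -0.2, 0.7]
finger_gap: 0.0005
grasp_force: 0.0
```

Request:
move_arm(
  commands=[0, -60, 0, 0, 0, 0, 0, 0, -120, 0, 0, 0, 0, 0, 0, -180, 0, 0, 0, 0, 0, 0, -230, 0, 0, 0, 0, 0, 0, -230, 0, 0, 0, 0],
)

```text
$.commands: bad value
```

Request:
move_arm(
  commands=[0, 0, 0, 0, 0, 0, 0, 0, 0, 0, 0, 0, 0, 0],
)

```text
clock: 7.85
ee_pos: [0.4963, -0.0045, 0.2184]
eef_rot: [0.188, 0.982, 0.0, -0.001]
contact_force: [0.9, 0.7, 0.7]
finger_gap: 0.0005
grasp_force: 0.0
```

```bash
python3 w.py steel .05 w4.png
```

```text
7.85 [ 0.4963 -0.0045  0.2184]
(array([441.93599161, 201.31899265]), np.int32(953)) [0.5697 0.1495 0.05  ]
```

View pics/w4.png

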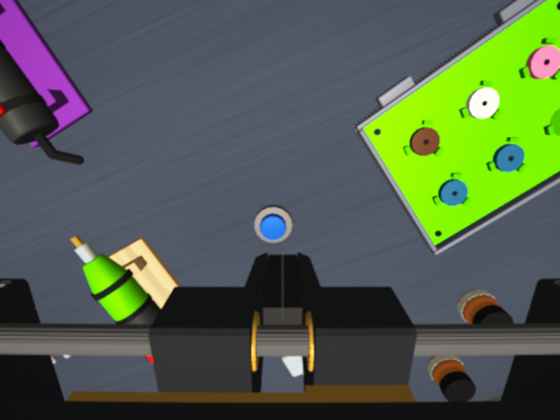

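Useful anyway: button at (273,227), our tool's nut at (85,254) beside the plywood cradle; the purple-cradle tool is at top left, not meant.

```bash
python3 - <<'E'
from h import *
s=observe();c=capture("wrist");print(s["ee_pos"])
for k,g,z in [("blue",(273,227),.022),("steel",(85,254),.047)]:
    b=blob(c,g,22,k);print(k,b,toworld(c,b[0],z,s).round(4))
E
```

```text
[ 0.49649794 -0.00350183  0.2186047 ]
blue (array([271.375     , 226.88559322]), np.int32(472)) [ 0.5399 -0.0345  0.022 ]
steel (array([ 83.12669683, 252.99095023]), np.int32(221)) [ 0.4817 -0.2428  0.047 ]
```

Request:
move_arm(
  commands=[0, -60, 0, 0, 0, 0, 0, 0, -120, 0, 0, 0, 0, 0, 0, -180, 0, 0, 0, 0, 0, 0, -230, 0, 0, 0, 0, 0, 0, -230, 0, 0, 0, 0, 0],
)

```text
clock: 8.57
ee_pos: [0.4965, -0.2385, 0.2186]
eef_rot: [0.19, 0.982, -0.001, -0.0]
contact_force: [0.1, 1.0, 0.7]
finger_gap: 0.0004
grasp_force: 0.0
```

Request:
move_arm(
  commands=[0, 0, 0, 0, 0, 0, 0, 0, 0, 0, 0, 0, 0, 0],
)

```text
clock: 8.82
ee_pos: [0.4975, -0.2323, 0.2192]
eef_rot: [0.186, 0.983, 0.001, -0.0]
contact_force: [0.0, 0.1, 0.3]
finger_gap: 0.0004
grasp_force: 0.0
```

```bash
python3 w.py steel .047 w5.png
```

```text
8.825 [ 0.4975 -0.2323  0.2192]
(array([244.08796166, 136.72314632]), np.int32(3547)) [ 0.4322 -0.2478  0.047 ]
```

View pics/w5.png

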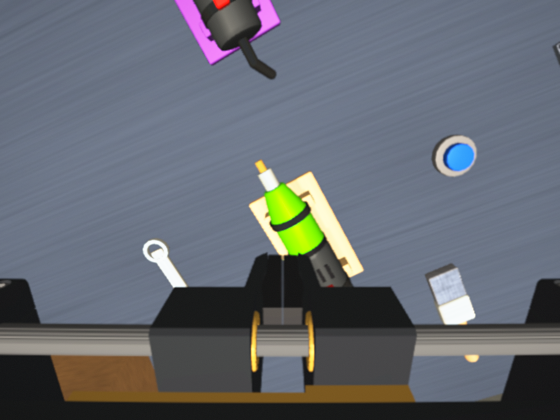

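Nut at (268,180), collet tip at (261,165), plywood cradle around the body: the right tool. This view doubles as the close confirmation.

```bash
python3 - <<'E'
from h import *
s=observe();c=capture("wrist");print(s["ee_pos"])
hsv=cv2.cvtColor(c["img"],cv2.COLOR_RGB2HSV)
I=c["img"].astype(int); m=(I.min(2)>150)&(I.max(2)-I.min(2)<40)
yy,xx=np.mgrid[:420,:560];m&=np.hypot(xx-268,yy-180)<16
p=np.array([xx[m].mean(),yy[m].mean()]);print(p,m.sum(),xx[m].min(),xx[m].max(),yy[m].min(),yy[m].max(),toworld(c,p,.05,s).round(4))
print(toworld(c,(261,165),.045,s).round(4),toworld(c,(310,235),.065,s).round(4))
b=blob(c,(458,156),25,"blue");print(b,toworld(c,b[0],.022,s).round(4), ext(c,s)[:3,3])
E
```

```text
[ 0.49745469 -0.23261049  0.21922426]
[268.57706093 179.68100358] 279 258 278 169 190 [ 0.4814 -0.2415  0.05  ]
[ 0.465  -0.2436  0.045 ] [ 0.5494 -0.2215  0.065 ]
(array([459.00846024, 156.4500846 ]), np.int32(591)) [ 0.5397 -0.0378  0.022 ] [ 0.41946973 -0.20191625  0.36481005]
```

Request:
move_arm(
  commands=[-15, -10, 0, 0, 0, 0, 0, -15, -10, -40, 0, 0, 0, 0, -15, -10, -80, 0, 0, 0, 0, -15, -10, -115, 0, 0, 0, 0, -15, -10, -115, 0, 0, 0, 0],
)

```text
clock: 9.55
ee_pos: [0.4792, -0.2449, 0.1024]
eef_rot: [0.188, 0.982, 0.0, -0.003]
contact_force: [-0.5, 0.9, -0.2]
finger_gap: 0.0004
grasp_force: 0.0
```

```bash
python3 w.py steel .047 w6.png; python3 - <<'E'
from h import *
s=observe();c=capture("wrist")
I=c["img"].astype(int); m=(I.min(2)>150)&(I.max(2)-I.min(2)<40)
n,l,st,ce=cv2.connectedComponentsWithStats(m.astype(np.uint8))
for i in range(1,n):
    if st[i,4]>60: print(st[i],ce[i],toworld(c,ce[i],.05,s).round(4))
print(s["ee_pos"])
E
```

```text
9.55 [ 0.4792 -0.2449  0.1024]
(array([233.11342656, 159.89129574]), np.int32(32823)) [ 0.4198 -0.2558  0.047 ]
[523 163  37  56 740] [538.35540541 191.37162162] [ 0.5162 -0.0733  0.05  ]
[272 216  31  32 576] [288.01909722 232.59895833] [ 0.4817 -0.2413  0.05  ]
[329 220  44  65 526] [351.65779468 252.96007605] [ 0.5131 -0.2048  0.05  ]
[112 302  35  23 498] [129.82128514 314.36144578] [ 0.5003 -0.38    0.05  ]
[ 45 345 105   9 670] [106.01343284 348.12985075] [ 0.5216 -0.4151  0.05  ]
[415 345 100   9 595] [456.32773109 348.37310924] [ 0.6261 -0.1517  0.05  ]
[258 346  50   9 424] [282.27122642 349.76179245] [ 0.5749 -0.2827  0.05  ]
[502 354  13  19 139] [507.57553957 360.33093525] [ 0.6547 -0.1145  0.05  ]
[ 0.48061128 -0.24525095  0.10394358]
```

View pics/w6.png

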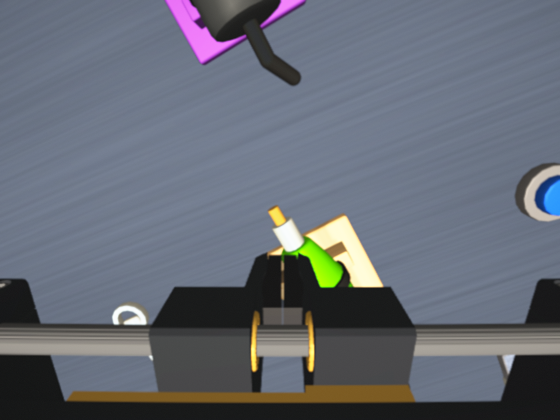

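Nut at (288,232) → (0.482, -0.241); tip is 4 mm off in y. Correct, descend, hold.

Request:
move_arm(
  commands=[1, 4, -10, 0, 0, 0, 0, 1, 4, -30, 0, 0, 0, 0, 1, 4, -30, 0, 0, 0, 0, 1, 4, -30, 0, 0, 0, 0, 1, 4, -30, 0, 0, 0, 0],
)

```text
clock: 10.28
ee_pos: [0.4834, -0.2411, 0.0749]
eef_rot: [0.188, 0.982, -0.0, 0.001]
contact_force: [0.7, -0.2, 0.6]
finger_gap: 0.0003
grasp_force: 0.0
```

```bash
python3 - <<'E'
from h import *
s=observe();c=capture("wrist");save(c,"w7.png");print(s["ee_pos"])
E
```

```text
[ 0.48339414 -0.24113888  0.07493278]
```

View pics/w7.png

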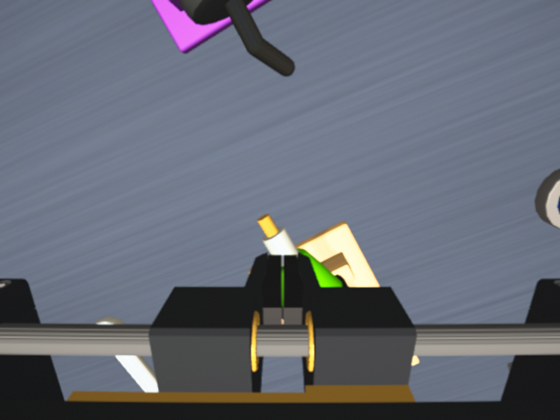

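Nut shows at (280,245), directly beneath the tip; consistent with the estimate. Hold.

Request:
move_arm(
  commands=[-1, 0, -1, 0, 0, 0, 0, -1, 0, -1, 0, 0, 0, 0, -1, 0, -1, 0, 0, 0, 0, -1, 0, -1, 0, 0, 0, 0, -1, 0, -1, 0, 0, 0, 0],
)

```text
clock: 10.95
ee_pos: [0.4819, -0.2409, 0.0731]
eef_rot: [0.188, 0.982, 0.0, -0.0]
contact_force: [-0.3, -0.2, -0.2]
finger_gap: 0.001
grasp_force: 0.0
```

Request:
move_arm(
  commands=[0, 0, 0, 0, 0, 0, 0, 0, 0, 0, 0, 0, 0, 0, 0, 0, 0, 0, 0, 0, 0, 0, 0, 0, 0, 0, 0, 0, 0, 0, 0, 0, 0, 0, 0],
)

```text
clock: 11.58
ee_pos: [0.4819, -0.241, 0.0732]
eef_rot: [0.188, 0.982, 0.0, 0.0]
contact_force: [-0.2, -0.5, -0.5]
finger_gap: 0.0001
grasp_force: 0.0
```

Request:
move_arm(
  commands=[0, 0, 0, 0, 0, 0, 0, 0, 0, 0, 0, 0, 0, 0, 0, 0, 0, 0, 0, 0, 0, 0, 0, 0, 0, 0, 0, 0, 0, 0, 0, 0, 0, 0, 0],
)

```text
clock: 12.2
ee_pos: [0.4819, -0.241, 0.0732]
eef_rot: [0.188, 0.982, 0.0, 0.0]
contact_force: [-0.4, -0.6, 0.3]
finger_gap: 0.0005
grasp_force: 0.0
```

Request:
move_arm(
  commands=[0, 0, 0, 0, 0, 0, 0, 0, 0, 0, 0, 0, 0, 0, 0, 0, 0, 0, 0, 0, 0, 0, 0, 0, 0, 0, 0, 0, 0, 0, 0, 0, 0, 0, 0],
)

```text
clock: 12.82
ee_pos: [0.4819, -0.241, 0.0731]
eef_rot: [0.188, 0.982, 0.0, -0.0]
contact_force: [-0.1, 0.4, -0.3]
finger_gap: 0.0005
grasp_force: 0.0
```

Request:
move_arm(
  commands=[0, 0, 30, 0, 0, 0, 0, 0, 0, 60, 0, 0, 0, 0, 15, 50, 75, 0, 0, 0, 0, 35, 105, 75, 0, 0, 0, 0, 57, 160, 60, 0, 0, 0, 0],
)

```text
clock: 13.45
ee_pos: [0.5403, -0.0799, 0.1342]
eef_rot: [0.188, 0.982, 0.0, 0.002]
contact_force: [1.0, -0.2, -1.0]
finger_gap: 0.0005
grasp_force: 0.0
```

Request:
move_arm(
  commands=[0, 43, 0, 0, 0, 0, 0, 0, 43, -30, 0, 0, 0, 0, 0, 43, -60, 0, 0, 0, 0, 0, 43, -60, 0, 0, 0, 0, 0, 43, -60, 0, 0, 0, 0],
)

```text
clock: 14.08
ee_pos: [0.5393, -0.0381, 0.0739]
eef_rot: [0.188, 0.982, 0.0, 0.0]
contact_force: [-0.7, -0.9, -0.2]
finger_gap: 0.0003
grasp_force: 0.0
```

```bash
python3 w.py blue .022 w8.png
```

```text
14.075 [ 0.5393 -0.0381  0.0739]
(array([287.18383405, 233.59084406]), np.int32(1398)) [ 0.5402 -0.0347  0.022 ]
```

Request:
move_arm(
  commands=[1, 3, -25, 0, 0, 0, 0, 1, 3, -45, 0, 0, 0, 0, 1, 3, -52, 0, 0, 0, 0, 1, 3, -55, 0, 0, 0, 0, 1, 3, -57, 0, 0, 0, 0],
)

```text
clock: 14.75
ee_pos: [0.54, -0.0351, 0.017]
eef_rot: [0.188, 0.982, 0.0, 0.0]
contact_force: [-1.2, -0.3, 4.1]
finger_gap: 0.0004
grasp_force: 2.3
```

Request:
move_arm(
  commands=[0, 0, -1, 0, 0, 0, 0, 0, 0, -1, 0, 0, 0, 0, 0, 0, -1, 0, 0, 0, 0],
)

```text
clock: 15.12
ee_pos: [0.5401, -0.0351, 0.0164]
eef_rot: [0.188, 0.982, -0.0, 0.0]
contact_force: [-2.3, -0.5, 9.0]
finger_gap: 0.0004
grasp_force: 5.0
```

Request:
move_arm(
  commands=[0, 0, -1, 0, 0, 0, 0, 0, 0, -1, 0, 0, 0, 0, 0, 0, -1, 0, 0, 0, 0],
)

```text
clock: 15.5
ee_pos: [0.5401, -0.0351, 0.0163]
eef_rot: [0.188, 0.982, -0.0, 0.001]
contact_force: [-3.3, 0.8, 17.4]
finger_gap: 0.0007
grasp_force: 9.2
```

Request:
move_arm(
  commands=[0, 0, 5, 0, 0, 0, 0, 0, 0, 15, 0, 0, 0, 0, 0, 0, 50, 0, 0, 0, 0, 0, 0, 100, 0, 0, 0, 0, 0, 0, 120, 0, 0, 0, 0],
)

```text
clock: 16.12
ee_pos: [0.5415, -0.035, 0.1371]
eef_rot: [0.188, 0.982, 0.001, 0.002]
contact_force: [-0.1, 0.6, -0.4]
finger_gap: 0.0005
grasp_force: 0.0
```

Request:
move_arm(
  commands=[0, 0, 20, 0, 0, 0, 0, 0, 0, 20, 0, 0, 0, 0, 0, 0, 20, 0, 0, 0, 0],
)

```text
clock: 16.5
ee_pos: [0.5396, -0.0351, 0.1537]
eef_rot: [0.188, 0.982, -0.0, -0.0]
contact_force: [-0.3, 0.9, 0.3]
finger_gap: 0.0006
grasp_force: 0.0
```

```bash
python3 - <<'E'
from h import *
s=observe();print(s["clock"],s["ee_pos"],s["contact_force"]);hand_in()
E
```

```text
16.5 [ 0.53956652 -0.03508777  0.1536532 ] [-0.27008083  0.94850024  0.27501238]
the job is handed in; nothing more can be done
```

The job is handed in at 16.5 s: I pointed at the pink wheel and then the collet nut for over 2 s each, about 2 cm clear, then pressed the blue button to its stop (17 N), let it go and drew clear; the measured forces show contact only at the button, and I took no picture afterwards to see it back up.

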